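# Load, close and pin a hinged drilling jig, and hold it shut

### The job

Slide the wooden blank along the jig's channel, under the aluminium bridge, until it is fully home against the end stop; then swing the hinged lid right down shut over it, and then take the collared locking pin from the bit rack and push it down through the lid's hole into the jig until its collar sits on the lid. Finish while holding the jig shut: keep pressing firmly downward (about 10 N or a little more) on the pin or the lid when the program ends, without letting go, and leave the other things on the bench where they are.

Things in the scene. Friction and masses are not known exactly. Their poses are not given: they have to be found in the camera images.
- jig: Plywood drilling jig fixed to the bench. Origin: centre of its underside, z up. Body y -110..110, x -57..70 mm. A channel along y (x -19.5..19.5, floor z 18) between pin block (x -57..-19, top z 43) and far rail (x 19.5..70, top z 42), open at -y. Aluminium bridge across it at y 75..105, underside z 43, top z 55; end stop at y 105. Hinge line along y at x 65, z 47.
- channel_stop (a point): Point on the channel floor (z 18) in the middle of the end stop's face, jig frame (0, 105, 18) mm, axes as the jig; the blank's leading end touches it when home.
- block_hole (a point): Centre of the mouth of the vertical pin hole in the pin block, jig frame (-38, 0, 43) mm; hole 13.6 mm wide with a 2 mm chamfer, through to the bench, 43 mm deep.
- lid (a joint): Angle of the jig's plywood lid, rad: 0 = shut (flat on the pin block, top at z 55), grows as it opens; starts 1.6 to 1.85, just past upright, leaning away from the robot; stops at 2.0. Stiff hinge (0.2 N m): it stays where left. Push its outer (far) side near the free edge, 1 to 4 N, towards the robot and down, in an arc about lid_hinge. Lid 0.2 kg, y -62..62, 5 to 123 mm from the hinge.
- lid_hinge (a point): Point on the hinge line at the lid's middle. Axes turn with the lid: -x from the hinge towards the free edge, y along the hinge (the jig's y), z out of the lid's outer face (up when shut). The lid is 12 mm thick: outer face at z +8 mm, inner face at -4 mm. Nothing stands up on it (flush steel bushes and hinge leaves).
- lid_hole (a point): Centre of the pin hole at the lid's outer face, 103 mm from the hinge line and mid-way along the lid; axes as lid_hinge. Hole 13.6 mm wide with a 2 mm chamfer, 12 mm thick; straight above block_hole when the lid is shut.
- blank: Wooden batten 36 (x) x 250 (y) x 22 mm high, 0.08 to 0.17 kg. Origin: centre of its underside. Lies in the channel, its +y end 45 to 70 mm short of the stop, not yet under the bridge. Its -y end sticks out of the jig, underside 18 mm above the bench (35 mm still when home, origin then at jig y -20): pinch it there across its width from above, or push its end.
- pin: Steel locking pin, 70 to 120 g, upright in the rack. Origin: centre of its tip; z up along it. Shank 12 mm diameter, 45 mm long, with a tapered nose 9 mm long; collar 24 mm diameter, z 45 to 50; round grip knob 20 mm diameter, z 50 to 76. The only thing in the rack with a collar and a thick knob.
- pin_collar (a point): Centre of the underside of the pin's collar, 45 mm above its tip; rests on the rack's top at the start and on the lid's top face when fully in.
- rack: Wooden bit rack, fixed, 120 (x) x 60 (y) x 50 mm high. Origin: centre of its underside. The pin stands in a loose hole at x = -35, its collar on the top; thin drill bits stand up to 34 mm above the top between x = +20 and +50. The rack and the red screw tray change places.
- screw_tray: Bystander: open red plastic tray of screws, 120 x 90 x 38 mm, fixed. Origin: centre of its underside.
- screwdriver: Bystander: screwdriver lying on the bench, about 200 mm long.
- tape_roll: Bystander: roll of tape lying flat, 100 mm diameter, 25 mm high, origin at the centre of its underside.
- offcut: Bystander: wood offcut 70 x 45 x 30 mm, origin at the centre of its underside.
- mallet: Bystander: hammer lying on the bench, about 250 to 300 mm long.
- pencil_pot: Bystander: cardboard pot of pencils, 68 mm diameter, 120 mm high with the pencils, origin at the centre of its underside.
There are look-alikes about, which are no part of the job. Of the things shaped like the pin, the steel one is meant.

How it is judged:
By the outcome, as a careful person would: the job done as asked, in the order asked, and still so for the second after the job is handed in, while the arm keeps its last pose, push and grip.
It also fails if it takes over 67 s, if anything falls off the work surface, if the arm or the gripper's body presses on something with over 40 N, if the wrist force passes 120 N, or if a joint passes its speed limit or range.

### The arm

A 6-joint arm with a two-finger parallel gripper is mounted at the origin on the work surface. World frame = base frame: x ahead of the robot, y to its left, z up, the work surface at z = 0. Lengths are in m, angles in rad, forces in N, time in s.
With the tool pointing down it reaches from about 0.425 to 0.95 m from the base axis. Payload 3.5 kg.
Tool frame: the origin (TCP) lies between the finger pads; the fingertips stand 19 mm ahead of it and the grasp point (between the pads) is the TCP; z points along the fingers, y is the line along which they close (so a half turn about z gives the same grasp; the last joint's range is limited). The gripper opens to 85 mm and grips with 20 to 120 N. Pads are 22 mm wide; open, the fingers measure 114 mm over their backs; the gripper's body (76 mm by 85 mm) begins 54 mm behind the grasp point. The pads swing forward as they close: fully open they stand 13 mm farther back than shut.
Start: joints at [1.163, 0.286, 1.577, -0, 1.279, -0.15], TCP at [0.172, 0.653, 0.223] pointing down, gripper open.
Joint ranges: [-2.77, 2.77], [-0.9, 2.22], [0.21, 2.48], [-1.53, 4.67], [0.24, 2.81], [-2.84, 2.84]. Speed limits (rad/s): [2.79, 2.79, 3.14, 3.14, 3.14, 3.14].

### API

Orientations are given as a unit quaternion [x, y, z, w].
In Python, from plant import get_state, cams, ctrl gives the robot as it stands. The module is installed in compiled form; this text tells all that it offers.
- The arm moves only by the tool jog_arm, never from a script. Its argument "deltas" is text: rows parted by semicolons, each of 6 numbers parted by spaces: the shift along the world's x, y, z normalised to -1 to 1, where 1 is 0.02 m, then the turn, a rotation vector about the world's x, y, z normalised to -1 to 1, where 1 is 0.1 rad. In form: x y z ax ay az; .... A call has 1 to 20 rows; each row shifts and turns the commanded pose from where the row before left it; what a row does not reach is not made up. A row lasts 1/8 s, in which the tool goes at most 62.5 mm and 10.7 degrees, less where a joint would pass 70% of its speed; a pose out of reach is approached as far as the arm can. A call with a number of a shift or a turn outside -1 to 1 is refused whole. A call with a gripper value outside its range is refused whole. "gripper" is the opening, from 0 (shut) to 1 (fully open), set as the call begins (left out, the last holds). The fingers move at their own pace and stop on an object; "squeeze" is the grip in N (left out, the last holds). Time passes only in rows, so rows that do not move let the fingers close. It gives the time, the measured TCP pose, the force, the opening and the grip force at its end, in the units of the state.
- get_state(): the state, without advancing time (a new reading comes with each control period).
- cams.read_camera(name): name is "scene" or "top" or "wrist"; returns a dict with "color" (400x640x3 uint8, blue, green, red), "vfov" (degrees; the focal length in pixels is half the picture's height over the tangent of half this angle, whatever the lens; pixels are square), "cx", "cy" (the principal point, pixels), "rvec" (rotation vector, rad) and "tvec" (3), from world to camera coordinates, as OpenCV has them. Camera axes: x right, y down, z forward; pixel columns grow to the right and rows downward; lengths in m; the calibration is good to about 2 mm. A picture is of the moment at which its call begins. There is no depth.
- ctrl.sign_off(): hands the job in; it is judged then, once.
The state is a dict: "time": time; "qpos": joint angles; "dq": joint speeds; "joint_efforts": joint torques, N m; "eef_pos": TCP position; "tcp_rot": TCP orientation; "contact_force": force on the tool from outside, world axes, zero at the start; "wrist_torque": the same for the moment, N m; "opening": opening from 0.0 (shut) to 1.0 (fully open); "finger_force": force on a finger pad.
Only numpy, scipy, OpenCV 4.12 (cv2) and the standard library are available. Lean on these libraries where they do the work, as an engineer would, in place of code of your own. Each camera call takes 0.05 s, during which the arm holds its last target. There are 200 camera calls.

## Working session

There is one attempt and no reset: what is moved stays moved. The work goes in short steps, Python scripts to look and compute and a tool call to move; the robot and the scene stay as the last step left them, time stands still between calls to the robot, and variables do not carry over. Pictures are saved under pics/ and viewed, at most 10 in all, crops included, and the job is handed in when it is done.

Besides the shell and the picture viewer there is one more tool, called after "Request:" as name(argument=value, ...), one argument or row to a line, values as JSON. jog_arm: Moves the arm, as the interface text tells. Its arguments: {"type":"object","properties":{"deltas":{"type":"string"},"gripper":{"type":"number"},"squeeze":{"type":"number"}},"required":["deltas"]}

```bash
mkdir -p pics
cat > h.py <<'E'
import numpy as np, cv2
from plant import get_state, cams, ctrl
def cam(n):
    c=cams.read_camera(n); h,w=c['color'].shape[:2]
    f=h/2/np.tan(np.radians(c['vfov'])/2)
    c['K']=np.array([[f,0,c['cx']],[0,f,c['cy']],[0,0,1]]); c['R']=cv2.Rodrigues(np.array(c['rvec'],float))[0]; c['t']=np.array(c['tvec'],float).ravel()
    c['o']=-c['R'].T@c['t']; return c
def ray(c,uv):
    d=c['R'].T@np.linalg.inv(c['K'])@np.array([uv[0],uv[1],1.]); return c['o'],d/np.linalg.norm(d)
def onz(c,uv,z):
    o,d=ray(c,uv); return o+d*(z-o[2])/d[2]
def proj(c,p):
    q=c['K']@(c['R']@np.array(p,float)+c['t']); return q[:2]/q[2]
def tri(rays):
    A=np.zeros((3,3));b=np.zeros(3)
    for o,d in rays:
        P=np.eye(3)-np.outer(d,d);A+=P;b+=P@o
    x=np.linalg.solve(A,b); return x,[np.linalg.norm((np.eye(3)-np.outer(d,d))@(x-o)) for o,d in rays]
E
python3 - <<'E'
from h import *
import pickle
D={}
for n in ['scene','top','wrist']:
    c=cam(n); D[n]=c; cv2.imwrite(f'pics/{n}0.png',c['color']); print(n,c['o'].round(3),c['K'][0,0].round(1),c['R'][2].round(2))
pickle.dump(D,open('d0.pkl','wb')); print(get_state())
s=cv2.resize(np.vstack([D['scene']['color'],D['top']['color']]),None,fx=.75,fy=.75);
E
```

```text
scene [0.899 0.305 0.911] 384.2 [-0.36 -0.37 -0.86]
top [ 0.421 -0.078  1.423] 408.5 [ 0.1   0.02 -1.  ]
wrist [0.096 0.673 0.372] 325.5 [ 0.29 -0.08 -0.95]
{'time': 0.15, 'qpos': array([ 1.16301168e+00,  2.87001617e-01,  1.57785321e+00, -9.42338092e-06,
        1.27855271e+00, -1.49989802e-01]), 'dq': array([-0.00107207, -0.00217081, -0.00541826,  0.00064222, -0.00039346,
        0.00038084]), 'joint_efforts': array([ 8.35165192e-04, -4.06601536e+01, -2.93141288e+01, -1.53660449e-04,
        3.94653311e-03,  1.09422308e-05]), 'eef_pos': array([0.17184905, 0.65222047, 0.22183186]), 'tcp_rot': array([ 1.28539387e-01,  9.91703989e-01, -8.73624890e-04, -2.45470453e-04]), 'contact_force': array([-0.6565979 , -0.2003591 ,  1.32466927]), 'wrist_torque': array([-0.00149271,  0.00077516, -0.00995259]), 'finger_force': 0.0, 'opening': 1.0019385943982935}
```

View pics/top0.png

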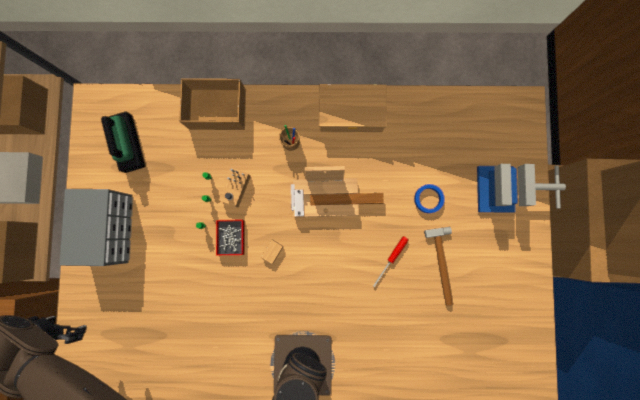

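View pics/scene0.png

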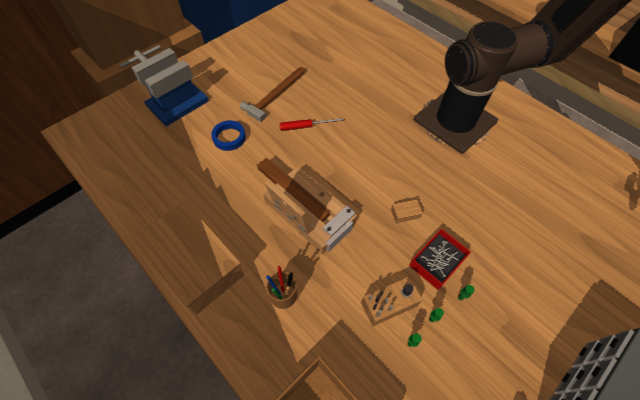

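Top view: the jig with its bridge is at (297,200), the blank's free end at (382,199), and the rack at about (237,190). The red tray is at (230,238) and the tape at (430,199). There are three green lookalike knobs at (206,175), (205,198) and (200,225). The grey-knobbed pin is at (228,196), or (408,290) in the scene view. I'll enlarge both views.

Run:
```python
from h import *
import pickle
D=pickle.load(open('d0.pkl','rb'))
a=D['top']['color'][155:235,190:400]; a=cv2.resize(a,None,fx=3.8,fy=3.8,interpolation=cv2.INTER_CUBIC)
cv2.imwrite('pics/topc.png',a)
b=D['scene']['color'][150:350,250:480]; b=cv2.resize(b,None,fx=3,fy=3,interpolation=cv2.INTER_CUBIC)
cv2.imwrite('pics/scenec.png',b); print(a.shape,b.shape)
```

```text
(304, 798, 3) (600, 690, 3)
```

View pics/topc.png

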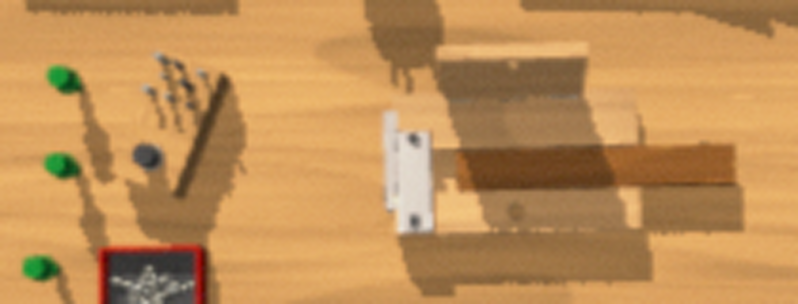

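View pics/scenec.png

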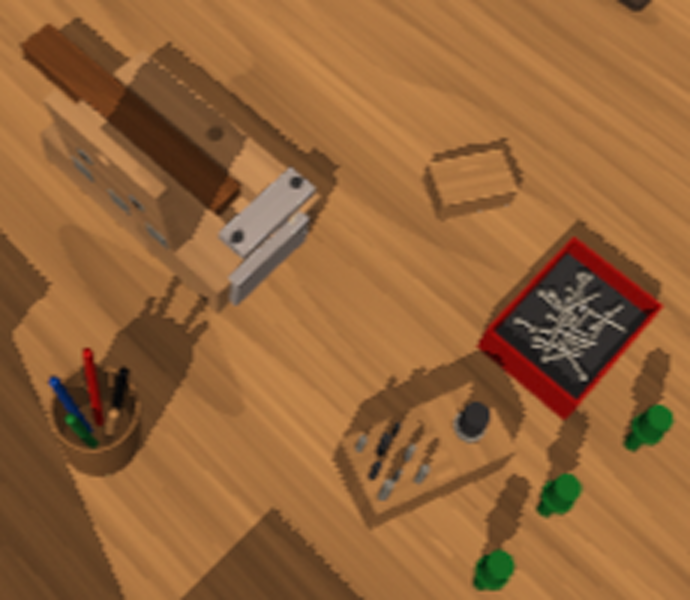

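The crops show:
- **Pin:** the only rack piece with a dark steel knob on a bright collar is at topc (147,156) / scenec (474,418). The three green ones at scenec (650,428), (560,495) and (495,570) are plastic look-alikes outside the rack.
- **Jig:** the block hole is at topc (515,211) / scenec (215,133). The bridge screws are at topc (413,139) and (413,221).

Next I triangulate.

Run:
```python
from h import *
import pickle
D=pickle.load(open('d0.pkl','rb'));T,S=D['top'],D['scene']
t=lambda u,v:(190+(u+.5)/3.8-.5,155+(v+.5)/3.8-.5)
s=lambda u,v:(250+(u+.5)/3-.5,150+(v+.5)/3-.5)
pts={'hole':((515,211),(215,133),.043),'scrFar':((413,139),(237,236),.055),'scrNear':((413,221),(296,182),.055),'knob':((147,154),(476,412),.081),
'blankEndFar':((735,146),(22,45),.04),'blankEndNear':((735,185),(52,26),.04),'blankLeadFar':((457,150),(213,207),.04),'blankLeadNear':((457,190),(240,186),.04),
'lidA':((437,58),(165,192),.15),'lidB':((587,57),(48,94),.15)}
for k,(a,b,z) in pts.items():
    x,e=tri([ray(T,t(*a)),ray(S,s(*b))]); print(k,x.round(4),np.round(e,4),onz(T,t(*a),z).round(4),onz(S,s(*b),z).round(4))
```

```text
hole [ 0.5175 -0.0706  0.0456] [0.0002 0.0002] [ 0.5178 -0.0708  0.043 ] [ 0.5162 -0.0716  0.043 ]
scrFar [0.5796 0.0201 0.0599] [0.0001 0.0001] [0.5802 0.0203 0.055 ] [0.5776 0.0186 0.055 ]
scrNear [0.5073 0.0185 0.0603] [0.0005 0.0005] [0.5073 0.0192 0.055 ] [0.5051 0.0163 0.055 ]
knob [0.5614 0.2513 0.0828] [0.0011 0.0011] [0.5621 0.2507 0.081 ] [0.56   0.2522 0.081 ]
blankEndFar [ 0.5783 -0.2673  0.0371] [0.0001 0.0001] [ 0.5781 -0.267   0.04  ] [ 0.5793 -0.2653  0.04  ]
blankEndNear [ 0.5431 -0.2671  0.0347] [0.0006 0.0006] [ 0.5431 -0.2668  0.04  ] [ 0.5449 -0.2633  0.04  ]
blankLeadFar [ 0.571  -0.018   0.0477] [0.0008 0.0008] [ 0.5724 -0.0182  0.04  ] [ 0.5676 -0.0203  0.04  ]
blankLeadNear [ 0.5365 -0.0188  0.0405] [0.0002 0.0002] [ 0.5364 -0.0187  0.04  ] [ 0.5364 -0.0192  0.04  ]
lidA [ 0.6337 -0.006   0.1679] [0.0005 0.0005] [ 0.637  -0.0054  0.15  ] [ 0.627  -0.0132  0.15  ]
lidB [ 0.6382 -0.131   0.1649] [0.0026 0.0026] [ 0.6388 -0.1298  0.15  ] [ 0.6348 -0.1418  0.15  ]
```

Request:
jog_arm(
  deltas="0.9 -0.97 0.15 0 0 0.22;0.9 -0.97 0.15 0 0 0.22;0.9 -0.97 0.15 0 0 0.22;0.9 -0.97 0.15 0 0 0.22;0.9 -0.97 0.15 0 0 0.22;0.9 -0.97 0.15 0 0 0.22;0.9 -0.97 0.15 0 0 0.22;0.9 -0.97 0.15 0 0 0.22;0.9 -0.97 0.15 0 0 0.22;0.9 -0.97 0.15 0 0 0.22;0.9 -0.97 0.15 0 0 0.22;0.9 -0.97 0.15 0 0 0.22;0.9 -0.97 0.15 0 0 0.22",
  gripper=0.5,
)

```text
time: 1.78
eef_pos: [0.4064, 0.3997, 0.2616]
tcp_rot: [-0.015, 1.0, -0.0, -0.0]
contact_force: [-0.7, 0.4, 0.2]
opening: 0.499
finger_force: 0.0
```

Request:
jog_arm(
  deltas="0.23 -1 0 0 0 0;0.23 -1 0 0 0 0;0.23 -1 0 0 0 0;0.23 -1 0 0 0 0;0.23 -1 0 0 0 0;0.23 -1 0 0 0 0;0.23 -1 0 0 0 0",
)

```text
time: 2.65
eef_pos: [0.438, 0.2593, 0.2619]
tcp_rot: [-0.014, 1.0, 0.0, -0.0]
contact_force: [-0.4, 0.2, 0.6]
opening: 0.502
finger_force: 0.0
```

Run:
```python
from h import *
import pickle
c=cam('wrist'); pickle.dump(c,open('w1.pkl','wb')); cv2.imwrite('pics/w1.png',c['color']); print(c['o'],proj(c,[.5614,.2513,.081]),proj(c,[.517,-.071,.043]))
```

```text
[0.35953364 0.25717212 0.41183936] [310.12271355 277.22115901] [ 47.20533174 222.08575568]
```

Request:
jog_arm(
  deltas="0.23 -1 0 0 0 0;0.23 -1 0 0 0 0;0.23 -1 0 0 0 0;0.23 -1 0 0 0 0;0.23 -1 0 0 0 0;0.23 -1 0 0 0 0;0.23 -1 0 0 0 0;0.23 -1 0 0 0 0;0.23 -1 0 0 0 0;0.23 -1 0 0 0 0;0.23 -1 0 0 0 0;0.23 -1 0 0 0 0;0.23 -1 0 0 0 0;0.23 -1 0 0 0 0;0.23 -1 0 0 0 0;0.23 -1 0 0 0 0",
  gripper=0,
)

```text
time: 4.7
eef_pos: [0.5119, -0.0605, 0.2619]
tcp_rot: [-0.014, 1.0, 0.0, 0.0]
contact_force: [0.9, -0.8, 0.1]
opening: -0.001
finger_force: 0.0
```

Run:
```python
from h import *
import pickle
c=cam('wrist'); pickle.dump(c,open('w2.pkl','wb')); cv2.imwrite('pics/w2.png',c['color']); print(c['o'],proj(c,[.517,-.071,.043]))
a=pickle.load(open('w1.pkl','rb'))['color']
cv2.imwrite('pics/w12.png',cv2.resize(np.vstack([a,c['color']]),None,fx=.75,fy=.75))
```

```text
[ 0.43342924 -0.06260799  0.41190252] [310.75787    169.77572564]
```

View pics/w12.png

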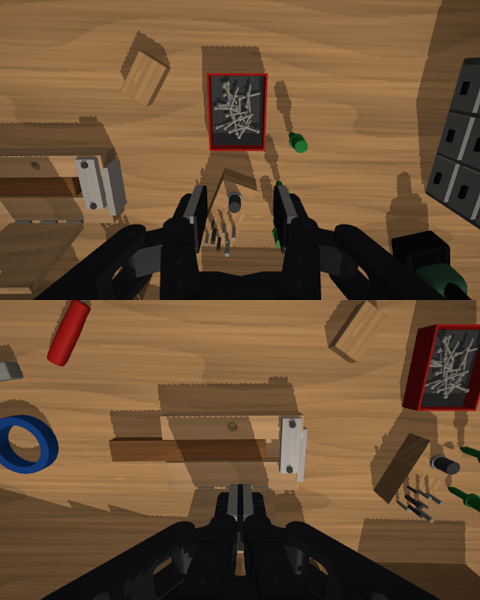

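Wrist views: w1 shows the steel pin knob at (313,271), and predicted was (310,277). w2 shows the block hole at (309,168), and predicted was (311,170). The measurements agree, so I go behind the blank's free end.

Request:
jog_arm(
  deltas="0.19 -0.94 -0.3 0 0 0;0.19 -0.94 -0.3 0 0 0;0.19 -0.94 -0.3 0 0 0;0.19 -0.94 -0.3 0 0 0;0.19 -0.94 -0.3 0 0 0;0.19 -0.94 -0.3 0 0 0;0.19 -0.94 -0.3 0 0 0;0.19 -0.94 -0.3 0 0 0;0.19 -0.94 -0.3 0 0 0;0.19 -0.94 -0.3 0 0 0;0.19 -0.94 -0.3 0 0 0;0.19 -0.94 -0.3 0 0 0;0.19 -0.94 -0.3 0 0 0;0 0 -0.93 0 0 0;0 0 -0.93 0 0 0;0 0 -0.93 0 0 0;0 0 -0.93 0 0 0;0 0 -0.93 0 0 0;0 0 -0.93 0 0 0",
)

```text
time: 7.12
eef_pos: [0.5613, -0.3037, 0.0711]
tcp_rot: [-0.014, 1.0, -0.0, 0.0]
contact_force: [0.4, -0.5, -0.2]
opening: 0.002
finger_force: 0.0
```

Request:
jog_arm(
  deltas="0 0 -0.93 0 0 0;0 0 -0.93 0 0 0;0 0.5 0 0 0 0;0 0.5 0 0 0 0;0 0.3 0 0 0 0;0 0 0 0 0 0",
)

```text
time: 7.88
eef_pos: [0.5618, -0.2774, 0.036]
tcp_rot: [-0.015, 1.0, -0.0, 0.001]
contact_force: [-0.0, 0.3, 1.1]
opening: 0.002
finger_force: 0.0
```

Request:
jog_arm(
  deltas="0 0.3 0 0 0 0;0 0.3 0 0 0 0;0 0.3 0 0 0 0;-0.01 0.3 0 0 0 0;-0.01 0.3 0 0 0 0;-0.01 0.3 0 0 0 0",
)

```text
time: 8.62
eef_pos: [0.5606, -0.2415, 0.0351]
tcp_rot: [-0.014, 1.0, 0.0, -0.0]
contact_force: [0.0, 1.0, -0.0]
opening: -0.005
finger_force: 0.0
```

Request:
jog_arm(
  deltas="-0.01 0.15 0 0 0 0;-0.01 0.1 0 0 0 0;-0.01 0.1 0 0 0 0",
)

```text
time: 9.0
eef_pos: [0.5601, -0.2349, 0.0352]
tcp_rot: [-0.014, 1.0, -0.0, 0.0]
contact_force: [0.1, -0.5, -0.7]
opening: 0.002
finger_force: 0.0
```

Request:
jog_arm(
  deltas="0 0.15 0 0 0 0;0 0.15 0 0 0 0;0 0 0 0 0 0",
)

```text
time: 9.38
eef_pos: [0.56, -0.2287, 0.0351]
tcp_rot: [-0.014, 1.0, 0.0, -0.0]
contact_force: [1.0, -0.0, -0.7]
opening: 0.001
finger_force: 0.0
```

Request:
jog_arm(
  deltas="0 0.1 0 0 0 0;0 0.1 0 0 0 0;0 0 0 0 0 0",
)

```text
time: 9.75
eef_pos: [0.56, -0.2247, 0.0351]
tcp_rot: [-0.014, 1.0, 0.0, -0.0]
contact_force: [0.1, -0.1, -0.6]
opening: 0.0
finger_force: 0.0
```

Run:
```python
from h import *
c=cam('scene'); cv2.imwrite('pics/s3.png',cv2.resize(c['color'][100:270,200:400],None,fx=3.5,fy=3.5,interpolation=cv2.INTER_CUBIC))
for y in [-.215,-.22,-.2247]: print(y,((proj(c,[.56,y,.04])-[200,100])*3.5).round(0))
```

```text
-0.215 [259. 251.]
-0.22 [255. 247.]
-0.2247 [251. 243.]
```

View pics/s3.png

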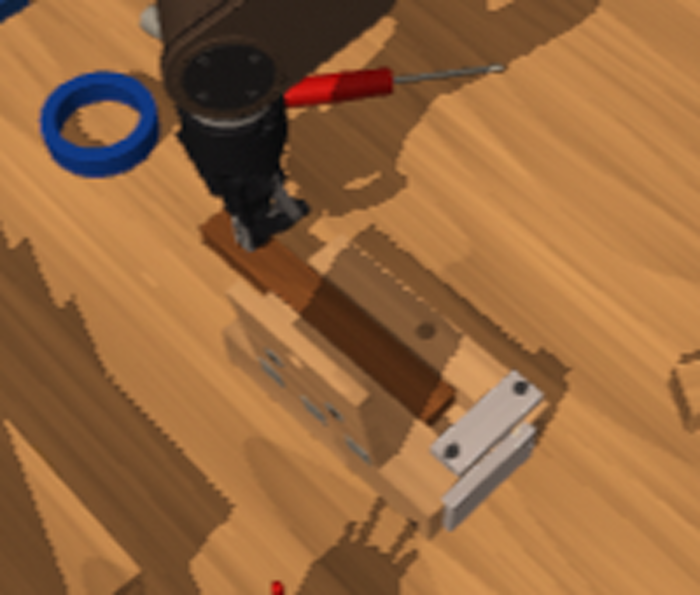

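The picture shows the fingertips at (245,245), drawn over the blank's top. The blank hasn't moved: its tail corner is still at (203,235). I'll check from the wrist and top views before moving.

Run:
```python
from h import *
w=cam('wrist');t=cam('top'); print(w['o'],get_state()['eef_pos'],get_state()['tcp_rot'])
a=cv2.resize(w['color'][:,:],None,fx=.9,fy=.9); b=cv2.resize(t['color'][160:230,280:420],(576,288),interpolation=cv2.INTER_CUBIC)
cv2.imwrite('pics/wt.png',cv2.resize(np.vstack([a[120:360],b[:,:576]]),None,fx=1.1,fy=1.1))
```

```text
[ 0.48158722 -0.22698253  0.1850998 ] [ 0.56007008 -0.22493038  0.03514381] [-1.40995076e-02  9.99900597e-01 -2.06031501e-05  1.48443833e-05]
```

View pics/wt.png

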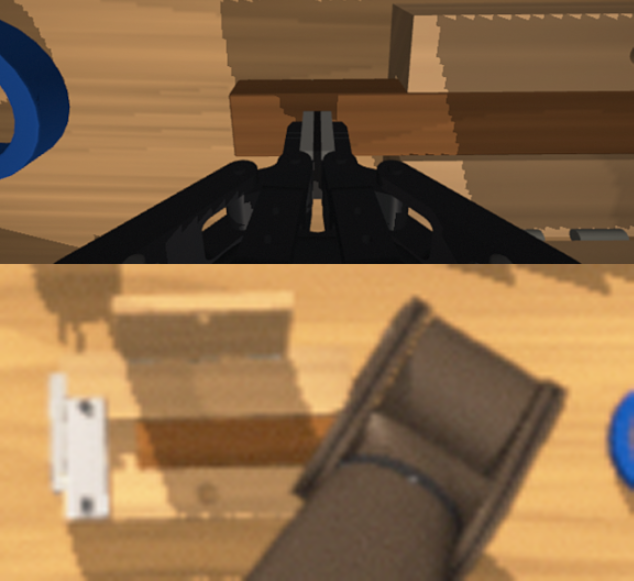

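The wrist view shows the closed pads, with their tips at (317,112), standing over the blank. So the fingertip offset needs checking by ray.

Run:
```python
from h import *
w=cam('wrist')
for z in [.06,.05,.045,.04,.035,.02,.01]: print(z,onz(w,(320,246),z).round(4), proj(w,[.56,-.225,z]).round(1))
f=lambda u,v:(u/1.1/.9,(v/1.1+120)/.9)
for p in [(235,95),(235,155)]: print('tail', onz(w,f(*p),.04).round(4))
s=cam('scene'); print(proj(s,[.56,-.225,.016]), 'seen tip',(200+245/3.5,100+245/3.5))
print(get_state()['contact_force'])
```

```text
0.06 [ 0.5428 -0.2254  0.06  ] [319.8 281.6]
0.05 [ 0.5477 -0.2253  0.05  ] [319.8 269.9]
0.045 [ 0.5501 -0.2252  0.045 ] [319.9 264.6]
0.04 [ 0.5526 -0.2251  0.04  ] [319.9 259.6]
0.035 [ 0.555  -0.2251  0.035 ] [319.9 254.8]
0.02 [ 0.5623 -0.2249  0.02  ] [319.9 242.2]
0.01 [ 0.5672 -0.2247  0.01  ] [319.9 234.8]
tail [ 0.5448 -0.2653  0.04  ]
tail [ 0.5786 -0.267   0.04  ]
[272.39715739 174.3499832 ] seen tip (270.0, 170.0)
[-0.43320423  0.43384079 -0.85819189]
```

The tips look about 25–30 mm higher than the text says, at z≈0.045 with the TCP at 0.035. I back off and feel my way down behind the blank's end.

Request:
jog_arm(
  deltas="0 -0.9 0 0 0 0;0 -0.9 0 0 0 0;0 -0.9 0 0 0 0;0 -0.6 0 0 0 0;0 0 -0.4 0 0 0;0 0 -0.2 0 0 0;0 0 0 0 0 0",
)

```text
time: 10.88
eef_pos: [0.5595, -0.2899, 0.022]
tcp_rot: [-0.014, 1.0, 0.001, -0.001]
contact_force: [0.3, 0.2, -0.3]
opening: -0.001
finger_force: 0.0
```

Run:
```python
from h import *
s=get_state();print(s['eef_pos'],s['contact_force'])
w=cam('scene'); print([proj(w,[.571,s['eef_pos'][1],z]).round(1) for z in (0,.02,.04)])
a=w['color'][140:190,230:300];a=cv2.resize(a,None,fx=8,fy=8,interpolation=cv2.INTER_CUBIC);cv2.imwrite('pics/s4.png',a)
```

```text
[ 0.55945262 -0.28987008  0.02203247] [ 0.2638557   0.24762729 -0.33408182]
[array([255.6, 166.2]), array([254.8, 162.1]), array([253.8, 157.9])]
```

View pics/s4.png

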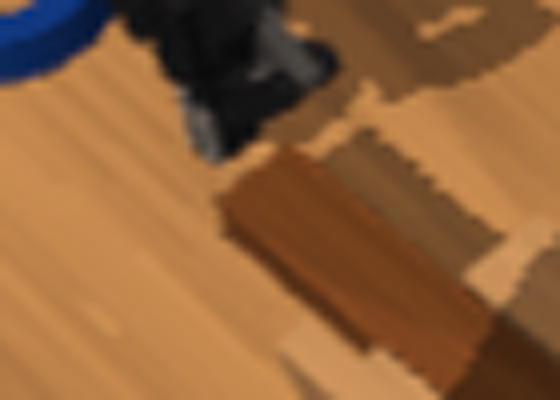

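The tip is at crop (210,160), about z≈0.02–0.03, and level with the gap just behind the blank's tail end at (225,200). I descend a little more, gently, watching the force.

Request:
jog_arm(
  deltas="0 0 -0.2 0 0 0;0 0 0 0 0 0",
)

```text
time: 11.18
eef_pos: [0.5599, -0.2905, 0.0188]
tcp_rot: [-0.014, 1.0, 0.0, -0.0]
contact_force: [1.0, -0.2, -0.4]
opening: 0.005
finger_force: 0.0
```

Request:
jog_arm(
  deltas="0 0 -0.2 0 0 0;0 0 0 0 0 0",
)

```text
time: 11.42
eef_pos: [0.5598, -0.2907, 0.0147]
tcp_rot: [-0.014, 1.0, 0.0, -0.0]
contact_force: [0.1, -0.7, 0.5]
opening: -0.002
finger_force: 0.0
```

Request:
jog_arm(
  deltas="0 0.3 0 0 0 0;0 0.3 0 0 0 0;0 0.3 0 0 0 0;0 0.3 0 0 0 0;0 0.3 0 0 0 0;0 0.3 0 0 0 0",
)

```text
time: 12.18
eef_pos: [0.5601, -0.2545, 0.0152]
tcp_rot: [-0.014, 1.0, -0.0, 0.0]
contact_force: [0.6, -0.2, -1.0]
opening: -0.0
finger_force: 0.3
```

Run:
```python
from h import *
w=cam('wrist');img=w['color']; cv2.imwrite('pics/w5.png',img)
hsv=cv2.cvtColor(img,cv2.COLOR_BGR2HSV)
u0,v0=proj(w,[.5605,-.267,.04]);print('old tail px',u0,v0)
for x in (.55,.56,.57):
    vals=[]
    for y in np.arange(-.29,-.20,.004):
        u,v=proj(w,[x,y,.04]).round().astype(int); vals.append((round(float(y),3),img[v,u].tolist()))
    print(x,vals[::1])
```

```text
old tail px 291.5652889922181 281.7684710224872
0.55 [(-0.29, [76, 118, 158]), (-0.286, [76, 118, 158]), (-0.282, [73, 116, 154]), (-0.278, [73, 115, 154]), (-0.274, [73, 115, 154]), (-0.27, [73, 115, 155]), (-0.266, [13, 13, 12]), (-0.262, [13, 11, 11]), (-0.258, [65, 68, 71]), (-0.254, [10, 9, 10]), (-0.25, [65, 68, 71]), (-0.246, [16, 14, 15]), (-0.242, [16, 17, 21]), (-0.238, [39, 72, 113]), (-0.234, [39, 72, 112]), (-0.23, [37, 69, 110]), (-0.226, [37, 70, 110]), (-0.222, [37, 69, 109]), (-0.218, [37, 69, 109]), (-0.214, [36, 69, 108]), (-0.21, [35, 67, 106]), (-0.206, [37, 69, 106]), (-0.202, [35, 65, 104])]
0.56 [(-0.29, [78, 121, 163]), (-0.286, [74, 118, 157]), (-0.282, [76, 119, 159]), (-0.278, [77, 119, 159]), (-0.274, [79, 123, 165]), (-0.27, [84, 131, 176]), (-0.266, [16, 15, 16]), (-0.262, [55, 59, 60]), (-0.258, [66, 69, 72]), (-0.254, [11, 11, 12]), (-0.25, [65, 69, 71]), (-0.246, [11, 9, 10]), (-0.242, [16, 15, 15]), (-0.238, [39, 75, 120]), (-0.234, [39, 74, 119]), (-0.23, [41, 74, 118]), (-0.226, [40, 73, 117]), (-0.222, [40, 73, 117]), (-0.218, [40, 73, 116]), (-0.214, [40, 73, 116]), (-0.21, [37, 72, 114]), (-0.206, [38, 71, 114]), (-0.202, [38, 73, 114])]
0.57 [(-0.29, [16, 15, 16]), (-0.286, [15, 15, 14]), (-0.282, [47, 72, 97]), (-0.278, [85, 133, 179]), (-0.274, [25, 35, 46]), (-0.27, [13, 12, 13]), (-0.266, [14, 14, 13]), (-0.262, [15, 13, 13]), (-0.258, [17, 16, 16]), (-0.254, [18, 19, 19]), (-0.25, [15, 14, 14]), (-0.246, [14, 14, 14]), (-0.242, [15, 13, 16]), (-0.238, [14, 13, 14]), (-0.234, [13, 10, 10]), (-0.23, [38, 70, 109]), (-0.226, [14, 13, 13]), (-0.222, [13, 12, 12]), (-0.218, [16, 15, 15]), (-0.214, [14, 15, 15]), (-0.21, [26, 41, 66]), (-0.206, [39, 72, 115]), (-0.202, [40, 72, 115])]
```

View pics/w5.png

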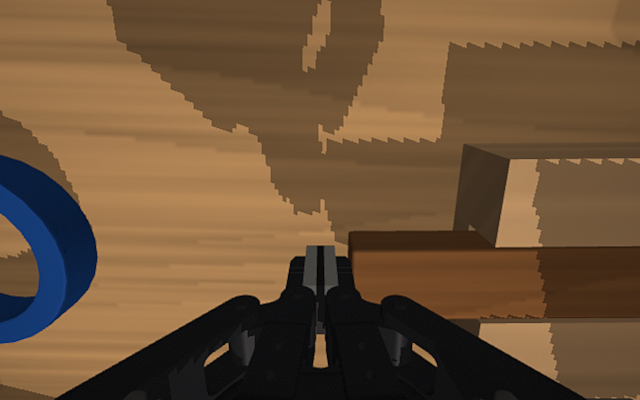

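The blank's tail now sits against the finger at (350,240) and it is moving. I keep pushing to the stop.

Request:
jog_arm(
  deltas="0 0.3 0 0 0 0;0 0.3 0 0 0 0;0 0.3 0 0 0 0;0 0.15 0 0 0 0;0 0.1 0 0 0 0",
)

```text
time: 12.85
eef_pos: [0.56, -0.232, 0.0152]
tcp_rot: [-0.014, 1.0, -0.0, -0.0]
contact_force: [-0.3, -1.8, 0.6]
opening: -0.002
finger_force: 1.0
```

Request:
jog_arm(
  deltas="0 0.1 0 0 0 0;0 0.1 0 0 0 0;0 0 0 0 0 0",
)

```text
time: 13.22
eef_pos: [0.56, -0.23, 0.0153]
tcp_rot: [-0.015, 1.0, -0.002, 0.0]
contact_force: [-1.3, -7.6, -0.6]
opening: 0.002
finger_force: 3.6
```

Request:
jog_arm(
  deltas="0 0.1 0 0 0 0;0 0 0 0 0 0",
)

```text
time: 13.48
eef_pos: [0.5601, -0.2299, 0.0156]
tcp_rot: [-0.015, 1.0, -0.004, 0.0]
contact_force: [-3.0, -11.5, -2.1]
opening: 0.001
finger_force: 6.1
```

Request:
jog_arm(
  deltas="0 -0.8 0 0 0 0;0 -0.8 0 0 0 0;0 -0.4 0.8 0 0 0;0 0 1 0 0 0;0 0 1 0 0 0;0 0 1 0 0 0;0 0 1 0 0 0;0 0 1 0 0 0;0 0 1 0 0 0;0 0 1 0 0 0;0 0 1 0 0 0;0 0 0.6 0 0 0",
)

```text
time: 14.98
eef_pos: [0.5605, -0.2662, 0.205]
tcp_rot: [-0.014, 1.0, -0.001, 0.001]
contact_force: [-0.1, 0.6, -0.7]
opening: 0.0
finger_force: 0.0
```

Run:
```python
from h import *
for n in ('wrist','scene'):
    w=cam(n);img=w['color'].astype(int)
    for x in (.553,.559,.565):
        y=np.arange(-.28,-.18,.001)
        v=[img[tuple(proj(w,[x,a,.04]).round().astype(int)[::-1])] for a in y]
        r=np.array([p[2]-p[0] for p in v]);b=np.array([p.sum() for p in v])
        k=np.argmax(-np.diff(cv2.blur(b.astype(np.float32).reshape(-1,1),(1,3)).ravel())); print(n,x,y[k].round(3),b[::12])
```

```text
wrist 0.553 -0.22 [363 361 349 355 354 297 212 210 213]
wrist 0.559 -0.221 [371 364 353 354 340 303 230 227 222]
wrist 0.565 -0.22 [393 390 395 393 392 373 215 213 215]
scene 0.553 -0.218 [412 410 410 411 406 396 191 192 196]
scene 0.559 -0.214 [387 389 390 393 386 385 207 204 204]
scene 0.565 -0.216 [375 368 366 372 366 371 195 197 194]
```

The blank's tail is at y≈-0.217, which puts its lead at 0.033, at the stop, and it resisted firmly at 11 N. Now I go behind the lid.

Request:
jog_arm(
  deltas="1 0 0 0 0 0;1 0 0 0 0 0;1 0 0 0 0 0;1 0 -0.8 0 0 0;1 0.2 -0.8 0 0 0;1 0.5 -0.8 0 0 0;1 0.9 -0.8 0 0 0;0 1 -0.3 0 0 0;0 1 0 0 0 0;0 1 0 0 0 0;0 1 0 0 0 0;0 1 0 0 0 0;0 1 0 0 0 0;0 0.7 0 0 0 0;-0.5 0 0 0 0 0;-0.5 0 0 0 0 0",
)

```text
time: 17.08
eef_pos: [0.6793, -0.1003, 0.133]
tcp_rot: [-0.014, 1.0, -0.0, -0.0]
contact_force: [-0.4, -0.1, 0.4]
opening: -0.002
finger_force: 0.0
```

Request:
jog_arm(
  deltas="-0.4 0 0 0 0 0;-0.4 0 0 0 0 0;-0.3 0 0 0 0 0;-0.3 0 0 0 0 0",
)

```text
time: 17.58
eef_pos: [0.6527, -0.1005, 0.134]
tcp_rot: [-0.014, 1.0, -0.001, 0.002]
contact_force: [2.1, -0.1, 2.2]
opening: -0.002
finger_force: 1.1
```

Request:
jog_arm(
  deltas="-0.64 0 0.1 0 0 0;-0.66 0 0 0 0 0;-0.66 0 0 0 0 0;-0.62 0 -0.2 0 0 0;-0.62 0 -0.2 0 0 0",
)

```text
time: 18.2
eef_pos: [0.5871, -0.0998, 0.1269]
tcp_rot: [-0.014, 1.0, 0.0, 0.0]
contact_force: [1.4, -1.4, -0.6]
opening: -0.002
finger_force: 0.7
```

Request:
jog_arm(
  deltas="-0.55 0 -0.35 0 0 0;-0.55 0 -0.35 0 0 0",
)

```text
time: 18.45
eef_pos: [0.5652, -0.0997, 0.1124]
tcp_rot: [-0.014, 1.0, 0.0, -0.0]
contact_force: [1.5, 0.1, 0.1]
opening: 0.002
finger_force: 0.6
```

Request:
jog_arm(
  deltas="-0.44 0 -0.48 0 0 0;-0.44 0 -0.48 0 0 0",
)

```text
time: 18.7
eef_pos: [0.5478, -0.0998, 0.093]
tcp_rot: [-0.014, 1.0, 0.0, -0.0]
contact_force: [0.9, -0.0, -0.1]
opening: 0.002
finger_force: 0.5
```

Request:
jog_arm(
  deltas="-0.3 0 -0.58 0 0 0;-0.3 0 -0.58 0 0 0;-0.14 0 -0.5 0 0 0;-0.1 0 -0.5 0 0 0",
)

```text
time: 19.2
eef_pos: [0.5314, -0.0999, 0.0499]
tcp_rot: [-0.014, 1.0, 0.0, -0.0]
contact_force: [0.1, 0.2, 0.6]
opening: -0.001
finger_force: 0.4
```

Request:
jog_arm(
  deltas="0 0 -0.3 0 0 0;0 0 0 0 0 0",
)

```text
time: 19.45
eef_pos: [0.5311, -0.0998, 0.0465]
tcp_rot: [-0.014, 1.0, 0.001, -0.002]
contact_force: [-7.8, 2.0, 13.9]
opening: -0.0
finger_force: 7.1
```

Request:
jog_arm(
  deltas="0 0 0.8 0 0 0;0 0 1 0 0 0;0 0.3 1 0 0 0;0 0.8 1 0 0 0;0 1 1 0 0 0;0 1 1 0 0 0;0 1 1 0 0 0;0 1 0.8 0 0 0",
)

```text
time: 20.45
eef_pos: [0.5319, 0.0029, 0.1979]
tcp_rot: [-0.014, 1.0, -0.0, 0.001]
contact_force: [0.9, 0.7, 1.0]
opening: 0.002
finger_force: 0.0
```

Run:
```python
from h import *
import pickle
D={n:cam(n) for n in ('wrist','scene')}; pickle.dump(D,open('d6.pkl','wb'))
print(get_state()['eef_pos'],[(n,proj(D[n],[.517,-.071,.055]).round(1)) for n in D])
a=D['wrist']['color'][0:300]; s=D['scene']['color'][150:260,270:400]
# dark blobs near predicted lid hole
for n in D:
    c=D[n]; u,v=proj(c,[.517,-.071,.055]).round().astype(int); r=22 if n=='wrist' else 12
    g=cv2.cvtColor(c['color'],cv2.COLOR_BGR2GRAY)[v-r:v+r,u-r:u+r]; m=(g<.72*np.median(g)).astype(np.uint8)
    k,_,st,ce=cv2.connectedComponentsWithStats(m); print(n,[(st[i,4],(ce[i]+[u-r,v-r]).round(1)) for i in range(1,k)],np.median(g),g.min())
w1=pickle.load(open('w1.pkl','rb'));w2=pickle.load(open('w2.pkl','rb'))
x=np.hstack([cv2.resize(a[:,100:500],(400,300)),cv2.resize(s,(355,300),interpolation=cv2.INTER_CUBIC)])
y=np.hstack([cv2.resize(w1['color'][230:310,270:370],(375,300),interpolation=cv2.INTER_CUBIC),cv2.resize(w2['color'][180:260,560:640],(380,300),interpolation=cv2.INTER_CUBIC)])
cv2.imwrite('pics/m6.png',np.vstack([x,y]))
```

```text
[0.53284801 0.00353458 0.19909791] [('wrist', array([239.6, 164.8])), ('scene', array([321.3, 191.9]))]
wrist [(np.int32(6), array([220.5, 143. ])), (np.int32(198), array([239.1, 165.4]))] 134.0 40
scene [(np.int32(88), array([327.6, 183.5])), (np.int32(11), array([320.4, 192.4]))] 154.0 64
```

View pics/m6.png

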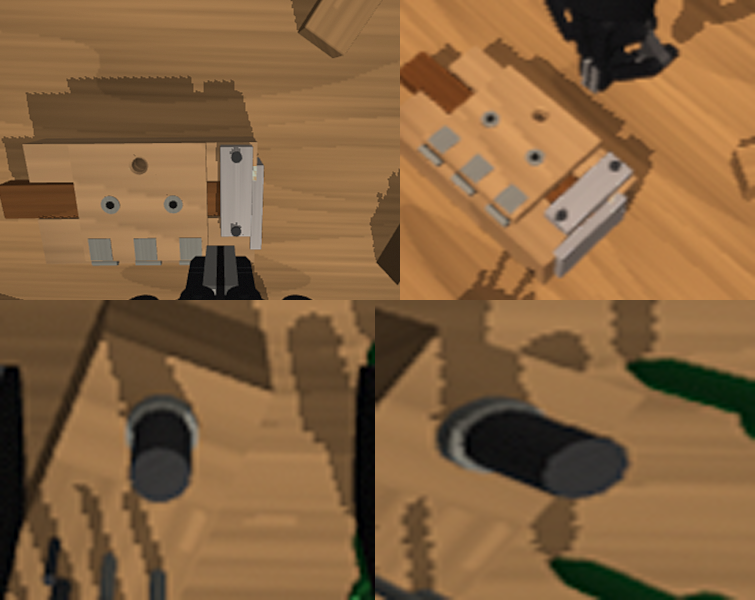

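The lid is flat shut, with its hole at wrist (239,165) and scene (320,192), and the blank is under the bridge. The pin's knob top is at w1 (312.7,276.7) and w2 (604.2,224.5). I triangulate both.

Run:
```python
from h import *
import pickle
D=pickle.load(open('d6.pkl','rb'));D0=pickle.load(open('d0.pkl','rb'));w1=pickle.load(open('w1.pkl','rb'));w2=pickle.load(open('w2.pkl','rb'))
k=[ray(w1,(312.7,276.7)),ray(w2,(604.2,224.5))]
print(tri(k),tri(k+[ray(D0['scene'],(408.2,286.9)),ray(D0['top'],(228.3,195.2))]))
print(onz(w1,(312.7,276.7),.081),onz(w2,(604.2,224.5),.081))
h=[ray(D['wrist'],(239.1,165.4)),ray(D['scene'],(320.4,192.4))]
print(tri(h),onz(D['wrist'],(239.1,165.4),.055),onz(D['scene'],(320.4,192.4),.055))
```

```text
(array([0.5615117 , 0.25422294, 0.07926242]), [np.float64(0.00015294374206497027), np.float64(0.000152943742065152)]) (array([0.56088983, 0.25235092, 0.08096349]), [np.float64(0.0019257459966693835), np.float64(0.0002368253496891959), np.float64(0.0009678250684009334), np.float64(0.0018829848235101898)])
[0.56063108 0.25426732 0.081     ] [0.56068528 0.25246466 0.081     ]
(array([ 0.51841956, -0.07263137,  0.05186268]), [np.float64(0.0003390019533519974), np.float64(0.00033900195335203015)]) [ 0.51761769 -0.07152053  0.055     ] [ 0.51985747 -0.07160472  0.055     ]
```

Request:
jog_arm(
  deltas="0.11 0.96 0 0 0 0;0.11 0.96 0 0 0 0;0.11 0.96 0 0 0 0;0.11 0.96 0 0 0 0;0.11 0.96 0 0 0 0;0.11 0.96 0 0 0 0;0.11 0.96 0 0 0 0;0.11 0.96 0 0 0 0;0.11 0.96 0 0 0 0;0.11 0.96 0 0 0 0;0.11 0.96 0 0 0 0;0.11 0.96 0 0 0 0;0.11 0.96 0 0 0 0;0 0 -1 0 0 0;0 0 -1 0 0 0;0 0 -1 0 0 0;0 0 -1 0 0 0;0 0 0 0 0 0",
  gripper=0.5,
  squeeze=60,
)

```text
time: 22.8
eef_pos: [0.5585, 0.2508, 0.1136]
tcp_rot: [-0.014, 1.0, -0.001, -0.003]
contact_force: [0.0, 0.2, -0.0]
opening: 0.503
finger_force: 0.0
```

Run:
```python
from h import *
import pickle
c=cam('wrist'); pickle.dump(c,open('w7.pkl','wb')); e=get_state()['eef_pos']
p=proj(c,[.561,.253,.081]);print(e,p,[proj(c,[e[0],e[1],z]).round(1) for z in (.081,.12)])
u,v=p.round().astype(int); cv2.imwrite('pics/w7.png',cv2.resize(c['color'][max(v-110,0):v+110,u-150:u+150],None,fx=2.5,fy=2.5,interpolation=cv2.INTER_CUBIC)); print(u,v)
```

```text
[0.55965765 0.25120921 0.11537992] [323.49099516 233.89788516] [array([320.6, 231.8]), array([320.7, 263.1])]
323 234
```

View pics/w7.png

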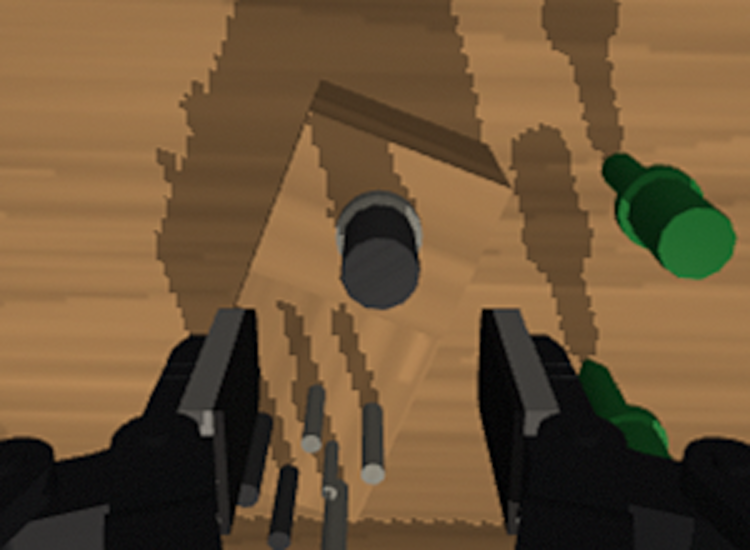

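The open pads straddle the rack pin: its knob top is at crop (380,270), within 2 px of the prediction. The green look-alikes at (690,240) and (640,430) stay clear. I descend.

Request:
jog_arm(
  deltas="0 0 -0.8 0 0 0;0 0 -0.8 0 0 0;0 0 -0.8 0 0 0;0 0.03 -0.5 0 0 0;0 0 0 0 0 0",
)

```text
time: 23.48
eef_pos: [0.5594, 0.2521, 0.0572]
tcp_rot: [-0.014, 1.0, -0.0, -0.001]
contact_force: [-0.6, 1.2, 0.4]
opening: 0.5
finger_force: 0.0
```

Request:
jog_arm(
  deltas="0.05 0.07 -0.2 0 0 0;0 0 -0.17 0 0 0;0 0 0 0 0 0",
)

```text
time: 23.85
eef_pos: [0.5612, 0.2537, 0.0513]
tcp_rot: [-0.014, 1.0, -0.0, -0.0]
contact_force: [0.2, 0.8, -0.6]
opening: 0.503
finger_force: 0.0
```

Request:
jog_arm(
  deltas="0 0 0 0 0 0;0 0 0 0 0 0;0 0 0 0 0 0;0 0 0 0 0 0;0 0 0 0 0 0",
  gripper=0,
  squeeze=60,
)

```text
time: 24.48
eef_pos: [0.5616, 0.2538, 0.0518]
tcp_rot: [-0.014, 1.0, 0.0, 0.0]
contact_force: [-0.3, 0.9, 2.6]
opening: 0.208
finger_force: 58.7
```

Request:
jog_arm(
  deltas="0 0 0.5 0 0 0;0 0 0.8 0 0 0;0 0 0.9 0 0 0;0 0 0.9 0 0 0;0 0 0.9 0 0 0;0 0 0.6 0 0 0",
)

```text
time: 25.22
eef_pos: [0.5618, 0.2538, 0.1453]
tcp_rot: [-0.014, 1.0, 0.0, 0.001]
contact_force: [-0.2, 0.0, -0.9]
opening: 0.212
finger_force: 58.6
```

Request:
jog_arm(
  deltas="-0.11 -0.85 0 0 0 0;-0.11 -0.85 0 0 0 0;-0.11 -0.85 0 0 0 0;-0.11 -0.85 0 0 0 0;-0.11 -0.85 0 0 0 0;-0.11 -0.85 0 0 0 0;-0.11 -0.85 0 0 0 0;-0.11 -0.85 0 0 0 0;-0.11 -0.85 0 0 0 0;-0.11 -0.85 0 0 0 0;-0.11 -0.85 0 0 0 0;-0.11 -0.85 0 0 0 0;-0.11 -0.85 0 0 0 0;-0.11 -0.85 0 0 0 0;-0.11 -0.85 0 0 0 0;-0.11 -0.85 0 0 0 0;-0.11 -0.85 0 0 0 0;-0.11 -0.85 0 0 0 0;-0.11 -0.85 0 0 0 0;0 0 0 0 0 0",
)

```text
time: 27.72
eef_pos: [0.5194, -0.0705, 0.1434]
tcp_rot: [-0.013, 1.0, 0.0, 0.0]
contact_force: [-0.7, -0.0, -0.7]
opening: 0.207
finger_force: 58.7
```

Run:
```python
from h import *
import pickle
c=cam('wrist');s=cam('scene');pickle.dump((c,s),open('d8.pkl','wb'))
st=get_state();e=st['eef_pos'];print(e,st['contact_force'],st['opening'],st['finger_force'])
for n,k in (('w',c),('s',s)):
    print(n,'pin tip expected',proj(k,[e[0],e[1],e[2]-.0465]).round(1),'collar',proj(k,[e[0],e[1],e[2]-.0015]).round(1),'hole',proj(k,[.5178,-.0715,.055]).round(1))
    cv2.imwrite(f'pics/{n}8.png',k['color'])
# tip in wrist view: lowest dark/grey (low saturation) pixels ahead of the pads
hsv=cv2.cvtColor(c['color'],cv2.COLOR_BGR2HSV); m=(hsv[...,1]<70).astype(np.uint8)
for r in range(120,262,6):
    x=np.flatnonzero(m[r,270:370]); print(r,(x.min()+270,x.max()+270,len(x)) if len(x) else None,end=' ')
```

```text
[ 0.51940599 -0.06936936  0.14326891] [-0.57747863  0.32866128 -0.76402646] 0.21231308205548916 58.6950945854187
w pin tip expected [321.8 221.3] collar [322.2 253.7] hole [318.8 199.1]
s pin tip expected [321.4 184.1] collar [321.7 174. ] hole [321. 192.]
120 None 126 None 132 None 138 None 144 None 150 None 156 None 162 None 168 None 174 None 180 None 186 None 192 None 198 None 204 None 210 None 216 None 222 (np.int64(313), np.int64(327), 15) 228 (np.int64(312), np.int64(329), 18) 234 (np.int64(278), np.int64(360), 38) 240 (np.int64(271), np.int64(365), 77) 246 (np.int64(270), np.int64(365), 93) 252 (np.int64(275), np.int64(359), 83) 258 (np.int64(277), np.int64(363), 80)
```

Run:
```python
from h import *
import pickle
c,s=pickle.load(open('d8.pkl','rb'))
g=cv2.cvtColor(c['color'],cv2.COLOR_BGR2GRAY); hsv=cv2.cvtColor(c['color'],cv2.COLOR_BGR2HSV)
sub=g[175:232,295:345]; print(sub[::3,::3])
print(hsv[175:232:3,320,1])
```

```text
[[142 141 141 140 141 140 141 140 142 142 141 142 141 142 142 141 142]
 [139 140 139 139 140 140 140 140 141 141 140 140 141 140 141 141 141]
 [137 137 137 137 138 137 138 138 138 139 138 138 138 139 139 138 138]
 [134 134 134 135 134 135 136 136 135 135 136 136 135 136 136 136 136]
 [131 132 132 133 132 133 107 133 133 133 133 133 133 134 134 134 134]
 [134 133 134 134 134 133 101  74  75 107 132 135 134 135 135 136 135]
 [134 134 134 135 133  92  68  68  63  56  96 139 136 136 135 135 135]
 [133 134 133 133 127  56  64  66  64  55  61 112 135 134 134 135 134]
 [133 134 133 133 119  59  72  67  64  65  49 106 135 134 135 134 135]
 [135 135 136 137 117  90  66  74  72  56  75 119 138 138 138 139 139]
 [135 136 135 134 136 104  90  68  67  83  89 139 137 137 138 138 138]
 [133 135 135 135 135 136 108  86  81 113 139 136 136 136 137 137 138]
 [131 132 131 132 133 132 133 134 132 132 135 134 134 134 135 134 135]
 [130 131 130 130 131 131 132 132 133 132 133 133 133 133 132 134 134]
 [129 130 131 132 131 132 134 127  87  98 139 133 134 134 134 134 133]
 [130 131 131 130 131 133  87  47  55  56  51 126 133 134 134 134 134]
 [130 130 129 131 130 138  43  50  55  57  58  53 135 133 133 134 134]
 [133 133 131 126 125 123  44  51  56  59  57  49 133 128 128 129 128]
 [136 135 132 126 125 106  46  51  56  59  58  53 131 124 125 126 126]]
[122 121 123 123 121 122 124 126 124 123 126 122 122 121 100  31  31  31
  30]
```

Request:
jog_arm(
  deltas="0 0 0 0 0 0",
)

```text
time: 27.95
eef_pos: [0.5195, -0.0688, 0.1433]
tcp_rot: [-0.014, 1.0, 0.0, -0.0]
contact_force: [-1.3, -0.5, -1.7]
opening: 0.214
finger_force: 58.7
```

Request:
jog_arm(
  deltas="-0.08 -0.11 -0.5 0 0 0;0 0 -0.6 0 0 0;0 0 -0.5 0 0 0;0 0 -0.3 0 0 0;0 0 0 0 0 0",
)

```text
time: 28.58
eef_pos: [0.5174, -0.0713, 0.1045]
tcp_rot: [-0.014, 1.0, 0.0, -0.001]
contact_force: [-0.3, -0.3, -0.7]
opening: 0.205
finger_force: 58.7
```

Request:
jog_arm(
  deltas="0 0 -0.3 0 0 0;0 0 -0.3 0 0 0;0 0 0 0 0 0",
)

```text
time: 28.95
eef_pos: [0.5176, -0.0717, 0.0928]
tcp_rot: [-0.014, 1.0, -0.0, -0.0]
contact_force: [-0.3, -0.4, -1.2]
opening: 0.21
finger_force: 58.6
```

Tip is 9 mm into the hole with no contact. Continuing.

Request:
jog_arm(
  deltas="0 0 -0.3 0 0 0;0 0 -0.3 0 0 0;0 0 0 0 0 0",
)

```text
time: 29.32
eef_pos: [0.5177, -0.0718, 0.0807]
tcp_rot: [-0.014, 1.0, -0.0, -0.0]
contact_force: [1.5, -2.7, -1.8]
opening: 0.207
finger_force: 58.6
```

Request:
jog_arm(
  deltas="0 0 -0.3 0 0 0;0 0 -0.3 0 0 0;0 0 0 0 0 0",
)

```text
time: 29.7
eef_pos: [0.5177, -0.0718, 0.0686]
tcp_rot: [-0.014, 1.0, -0.0, -0.0]
contact_force: [1.4, -3.6, -3.0]
opening: 0.208
finger_force: 58.6
```

Request:
jog_arm(
  deltas="0.01 -0.04 -0.3 0 0 0;0 0 -0.2 0 0 0;0 0 0 0 0 0",
)

```text
time: 30.08
eef_pos: [0.5176, -0.0719, 0.0586]
tcp_rot: [-0.014, 1.0, 0.0, -0.001]
contact_force: [-0.6, -1.1, -1.2]
opening: 0.208
finger_force: 58.9
```

Request:
jog_arm(
  deltas="0 0 -0.1 0 0 0;0 0 0 0 0 0",
)

```text
time: 30.32
eef_pos: [0.5179, -0.072, 0.0571]
tcp_rot: [-0.014, 1.0, 0.0, -0.0]
contact_force: [0.6, -0.9, -1.1]
opening: 0.211
finger_force: 58.9
```

Request:
jog_arm(
  deltas="0 0 -0.1 0 0 0;0 0 0 0 0 0",
)

```text
time: 30.58
eef_pos: [0.5182, -0.0721, 0.0567]
tcp_rot: [-0.014, 1.0, 0.0, -0.0]
contact_force: [-2.3, 0.9, 7.4]
opening: 0.208
finger_force: 59.7
```

Request:
jog_arm(
  deltas="0 0 -0.05 0 0 0;0 0 0 0 0 0",
)

```text
time: 30.82
eef_pos: [0.5182, -0.0722, 0.0566]
tcp_rot: [-0.014, 1.0, 0.0, -0.001]
contact_force: [-5.3, 0.6, 11.4]
opening: 0.206
finger_force: 60.3
```

Request:
jog_arm(
  deltas="0 0 -0.04 0 0 0;0 0 0 0 0 0;0 0 0 0 0 0;0 0 0 0 0 0",
)

```text
time: 31.32
eef_pos: [0.5183, -0.0722, 0.0566]
tcp_rot: [-0.014, 1.0, 0.0, -0.001]
contact_force: [-7.9, 2.1, 15.6]
opening: 0.212
finger_force: 60.7
```

Run:
```python
from h import *
s=cam('scene'); g=s['color'].astype(int)
st=get_state();print(st['time'],st['eef_pos'],st['contact_force'],st['finger_force'])
w=cam('wrist');h=cv2.cvtColor(w['color'],cv2.COLOR_BGR2GRAY)
print('bush rows (lid flat check):',[proj(w,[.561,y,.055]).round(0) for y in (-.1,-.04)])
print(get_state()['contact_force'])
```

```text
31.375 [ 0.51827202 -0.07215395  0.05655965] [-7.17011277  2.93773574 15.21294784] 60.69557726383209
bush rows (lid flat check): [array([268., 322.]), array([375., 324.])]
[-7.90995276  2.19195658 16.00822873]
```

The pin's collar stopped at the predicted height. The press is a steady 15–16 N downward, so I hand in.

```bash
python3 -c "
from plant import ctrl
print(ctrl.sign_off())"
```

```text
the job is handed in; nothing more can be done
None
```

I handed the job in at about 31 s: blank home against the stop, lid shut, steel pin seated with its collar on the lid, and the arm still pressing down at about 15 N; I viewed 11 pictures, one over the limit of 10.

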